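# Key the ring mandrel tight in its stand

## Robot

A 7-joint arm with a two-finger parallel gripper is mounted at the origin on a cart in front of the work surface, level with it; the furniture and walls round the work are solid. World frame = base frame: x ahead of the robot, y to its left, z up, the work surface at z = 0. Lengths are in m, angles in rad, forces in N, time in s.
With the tool pointing down it reaches from about 0.375 to 0.925 m from the base axis. Payload 3.1 kg.
Tool frame: the origin (TCP) lies on the centre line of the jaws, within the pads' length; the fingertips stand ctrl.tcp_to_tips ahead of it and the grasp point (between the pads) lies 6 mm ahead of it (ctrl.tcp_to_tips is the distance from the TCP to the fingertips, in m); z points along the fingers, y is the direction in which the jaws open and shut (so a half turn about z gives the same grasp; the last joint's range is limited). The gripper opens to 85 mm and grips with 20 to 120 N. Pads are 22 mm wide; open, the fingers measure 114 mm over their backs; the gripper's body (76 mm by 85 mm) begins 54 mm behind the grasp point. The pads swing forward as they close: fully open they stand 13 mm farther back than shut.
Start: joints at [-1.227, 0.383, 0.044, 1.598, -0.018, 1.161, -0.05], TCP at [0.278, 0.588, 0.256] pointing down, gripper open.
Joint ranges: [-2.61, 2.61], [-0.41, 2.15], [-1.48, 1.57], [0, 2.5], [-1.57, 4.71], [0.05, 1.97], [-2.85, 2.85]. Speed limits (rad/s): [2.79, 2.79, 3.14, 3.14, 3.14, 3.14, 3.14].

## Interface

Orientations are given as a rotation vector (axis times angle).
In Python, from workcell import ctrl, effector, solve_ik, camera, calibration, job gives the robot as it stands. The module is installed in compiled form; this text tells all that it offers. Calls block until the motion is done:
- ctrl.goto(position, orientation): joint-space move of the TCP to a pose.
- ctrl.move_l(position, vel=0.15, rotation=None, contact_N=None): straight line of the TCP; rotation=None keeps the orientation; vel is the mean speed in m/s. With contact_N (N) it stops when the force on the tool has changed by that much, and returns True; else False.
- ctrl.set_joints(angles): joint-space move.
- effector.command_gripper(opening, newtons=None): finger opening in m; newtons is the grip in N (None keeps the last); returns when the fingers have stopped.
- ctrl.pause(seconds).
- solve_ik(position, orientation): joint angles nearest the present ones, or None.
- ctrl.sense(): the state.
- camera(name): name is "scene" or "top"; returns the picture (400x640x3 uint8, red, green, blue); there is no depth.
- calibration(name): a dict with "camera_matrix" (3x3 intrinsics, pixels), "position" and "rotation" of the camera in the world. Camera axes: x right, y down, z forward; pixel columns grow to the right and rows downward; lengths in m; the calibration is good to about 2 mm. A picture is of the moment at which its call begins. calibration takes no time and is no camera call.
A pose or a line that the arm cannot do raises ctrl.IKError and nothing moves.
- job.job_done(): hands the job in, once; it reports no verdict.
The state is a dict: "time_s": time; "joint_pos": joint angles; "joint_velocities": joint speeds; "joint_efforts": joint torques, N m; "position": TCP position; "orientation": TCP orientation; "contact_force": force on the tool from outside, world axes, zero at the start; "wrist_torque": the same for the moment, N m; "opening": finger opening in m.
Only numpy, scipy, OpenCV 4.12 (cv2) and the standard library are available. Lean on these libraries where they do the work, as an engineer would, in place of code of your own. Each camera call takes 0.05 s, during which the arm holds its last target. There are 200 camera calls.

## Task

Lock the mandrel in its leaning stand: take the tapered key with the red head from the rack, set it toe first into the gap between hub and shank, sloped side to the shank, and let go so that it stands there loosely. Then take the brass drift and tap the key's head along the key's axis, with at least two separate taps and the drift lifted clear in between, until the key is tight and the shank is pushed hard against the back of the hub. Finally hang the drift upright in a free hole of the rack and let go; leave the thin grey spare key and the other things on the bench alone.

Things in the scene. Friction and masses are not known exactly. Their poses are not given: they have to be found in the camera images.
- hub: Grey hub leaning 28 deg toward the robot side, on a 124x112 mm base plate 10 high. Origin: middle of the key gap's mouth, on the front cheek's face (x=0), 68 mm above bench. z: key axis, up out of the gap, 28 deg from vertical; the key goes in along -z. y: along the mandrel, level. x: from front cheek to shank. Block: x -16..46, y +-26, z -50..0; flared steel guides on it reach z=+8.
- gap (a point): Point in the key gap 10 mm below the mouth (hub x=4 y=0 z=-10), hub's axes. Gap: y +-14 mm; from the front cheek (x=0, it rises to z=+6, its flared lip to z=+13) to the shank's face, sloped 1:7 like the key: with shank at 0 it is 8.4 mm wide at z=-10, 3.9 mm at z=-42; above z=-10 it widens to 16 mm at the mouth. Free below for 60 mm.
- stake_mid (a point): Middle of the graduated steel ring mandrel, 313 mm long, 25 mm thick, which sticks out level from the hub's +y side for about 290 mm. Fixed to the shank; keep clear of it.
- shank (a joint): Shift of the mandrel's shank across the hub along hub +x, m: 0 slack, 0.003 hard against the back = tight. Starts at 0 to 0.0005. Slides stiffly (11 N) and stays put. The key first touches it at about 27 to 31 mm toe depth, then needs roughly 10 to 20 N along its axis, and has it tight at about 48 mm depth or a few mm more, as contacts give.
- key_head (a point): Centre of the red head (34 x, 40 y, 40 z mm) of the tapered steel key, 0.16 kg. Blade 70 mm long below the head, 24 mm wide (y). The toe end lies 90 mm below this point along key z, the top 20 mm above. In the hub its axes agree with the hub's (flat side on the front cheek), this point then at hub x=+8, y=0. Take it by the head across y or x.
- key: The red-headed key, 110 mm long; origin at the middle of its toe end, axes as key_head. Blade thickness (x) is 16 mm under the head, 6 mm at the toe: its -x side is flat at x=-8 over the whole length, its +x side slopes 1:7 from x=-2 at the toe to x=+8 under the head.
- key_toe (a point): The key's toe end on its axis, 90 mm below key_head; same axes (the toe itself is x -8..-2 mm).
- key_top (a point): Middle of the flat top of the key's red head, 20 mm above key_head; tap here.
- drift_head (a point): Centre of the dark wooden grip (34 x, 40 y, 40 z mm) of the brass drift, a hand punch for tapping, 0.18 kg. Under the grip a round brass nose, 16 mm across, 70 mm long: striking end 90 mm below this point along the drift's z.
- drift: The drift, 110 mm long; origin at the middle of its striking end, axes as drift_head.
- drift_tip (a point): Middle of the drift's striking end, 90 mm below drift_head; same axes.
- spare_head (a point): Centre of the grey head of the thin spare key, outer size as the red one, blade only 8 mm thick at the head: not to be used.
- lamp_edge (a point): Middle of the lower front edge of the long grey lamp head that hangs over the middle of the bench: fixed, 412 mm along world y, 94 mm deep behind this edge (+x), 50 mm high above it. Carry things past in front of it.
- rack: Fixed wooden rack, 220 (x) x 85 (y) mm, plate top 90 mm up; origin on the bench under its centre. Three through holes at x=-70, 0, 70 mm, each 24 (x) x 30 (y) mm. Red key, grey spare and drift hang upright in them, heads' undersides on the plate, 70 mm of blade or nose below, axes parallel to the rack's; which is in which hole varies.
- well0 (a point): Middle of the mouth of rack hole 0, on the plate's top.
- well1 (a point): Middle of the mouth of rack hole 1, on the plate's top.
- well2 (a point): Middle of the mouth of rack hole 2, on the plate's top.
- flux_bottle: Bystander: white flux bottle with nozzle, 42 mm wide, 94 tall mm; origin under its centre. Leave alone.
- polish_jar: Bystander: white jar with black lid, 54 mm wide, 50 tall mm; origin under its centre. Leave alone.
- charcoal_block: Bystander: black charcoal block, 64x117x30 mm; origin under its centre. Leave alone.
- solder_tin: Bystander: white and yellow round tin, 57 mm wide, 28 tall mm; origin under its centre. Leave alone.
- ring_clamp: Bystander: orange wooden ring clamp, 118 long along its y, 26 thick mm; origin under its centre. Leave alone.
- brass_brush: Bystander: wooden brass-bristle brush, 189 long along its y, 24 tall mm; origin under its centre. Leave alone.
- chasing_hammer: Bystander: small hammer, 196 long along its y, 26 tall mm; origin under its centre. Leave alone.

How it is judged:
By the outcome, as a careful person would: the job done as asked, in the order asked, and still so for the second after the job is handed in, with the robot touching nothing.
It also fails if it takes over 72 s, if anything falls off the work surface, if the arm or the gripper's body presses on something with over 40 N, if the wrist force passes 120 N, or if a joint passes its speed limit or range.

## Working session

There is one attempt and no reset: what is moved stays moved. The work goes in short steps, each a Python script; the robot and the scene stay as the last script left them, time stands still between calls to the robot, and variables do not carry over. Pictures are saved under pics/ and viewed, about 8 in all and at most 12, crops included, and the job is handed in when it is done.

```bash
mkdir -p pics; ls
python3 - <<'E'
from workcell import ctrl, camera, calibration
import cv2
for n in("scene","top"):
    im=camera(n); cv2.imwrite(f"pics/{n}0.png",im[:,:,::-1]); c=calibration(n); print(n,c)
s=ctrl.sense(); print(s, ctrl.tcp_to_tips)
E
```

```text
pics
scene {'camera_matrix': array([[408.70345497,   0.        , 316.4551979 ],
       [  0.        , 408.70345497, 196.75284221],
       [  0.        ,   0.        ,   1.        ]]), 'position': array([ 0.1903736 , -0.7114756 ,  0.87654745]), 'rotation': array([-2.20396926,  0.44820873, -0.24692638])}
top {'camera_matrix': array([[485.42688644,   0.        , 312.96408669],
       [  0.        , 485.42688644, 197.83029235],
       [  0.        ,   0.        ,   1.        ]]), 'position': array([0.05089063, 0.04984364, 1.65175359]), 'rotation': array([-2.13289723,  1.92690912, -0.31750087])}
{'time_s': 0.1, 'joint_pos': array([-1.22679536,  0.38377744,  0.04380926,  1.59944588, -0.01792192,
        1.16121262, -0.0499092 ]), 'joint_velocities': array([-0.00095003, -0.00123029, -0.00110924, -0.00375865, -0.00168716,
       -0.00015391, -0.00067354]), 'joint_efforts': array([ 2.42884482e-03, -4.34730577e+01,  1.02916572e+00, -2.50455022e+01,
        1.08658444e-02,  5.52208556e-03, -9.65300927e-06]), 'position': array([0.27754974, 0.58686292, 0.25498323]), 'orientation': array([-0.68811917, -3.06485226,  0.00378774]), 'contact_force': array([-0.73960883,  0.88977223, -0.32287759]), 'wrist_torque': array([ 0.01442245, -0.03070855, -0.04330063]), 'opening': 0.08531838012771958} 0.025
```

View pics/scene0.png

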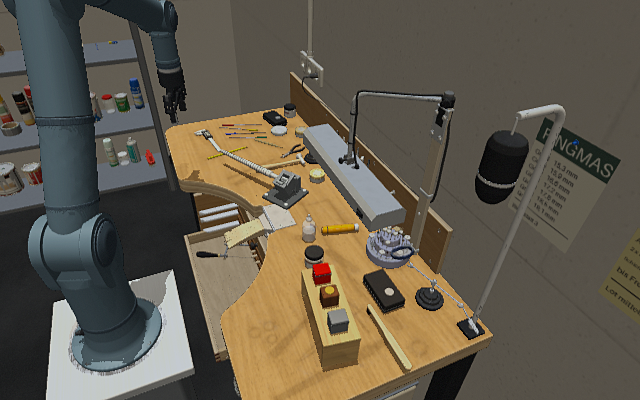

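View pics/top0.png

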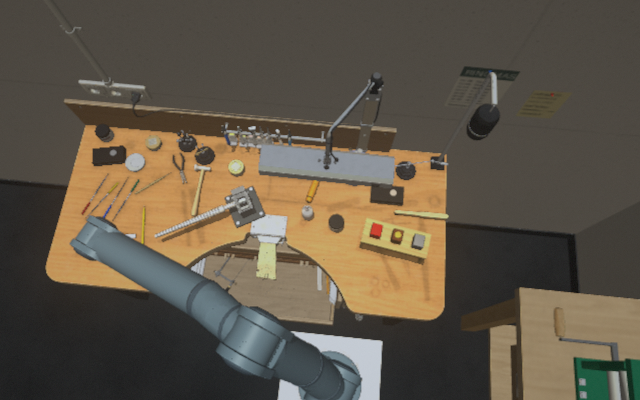

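The red key sits at about (321,272) in the scene view, the drift in the middle and the spare at (338,320). The hub is at about (285,188) in scene and (243,207) in top. I'll enlarge both areas.

Run:
```python
import cv2, numpy as np
def crop(n,x0,y0,w,h,s):
    im=cv2.imread(f"pics/{n}0.png")[y0:y0+h,x0:x0+w]
    o=cv2.resize(im,None,fx=s,fy=s,interpolation=cv2.INTER_CUBIC)
    for x in range((x0+9)//10*10,x0+w,10):
        cv2.line(o,(int((x-x0+.5)*s),0),(int((x-x0+.5)*s),5),(0,255,0),1); cv2.putText(o,str(x),(int((x-x0)*s),16),0,.35,(0,255,0))
    for y in range((y0+9)//10*10,y0+h,10):
        cv2.line(o,(0,int((y-y0+.5)*s)),(5,int((y-y0+.5)*s)),(0,255,0),1); cv2.putText(o,str(y),(6,int((y-y0)*s)+6),0,.35,(0,255,0))
    return o
def st(a,b,f):
    H=max(a.shape[0],b.shape[0]); p=lambda i:cv2.copyMakeBorder(i,0,H-i.shape[0],0,0,0)
    cv2.imwrite(f,np.hstack([p(a),p(b)]))
st(crop("scene",295,255,70,118,5),crop("top",355,215,80,52,5.5),"pics/rack.png")
st(crop("scene",255,162,62,52,6.5),crop("top",218,182,56,50,7),"pics/hub.png")
```

```text
(no output)
```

View pics/rack.png

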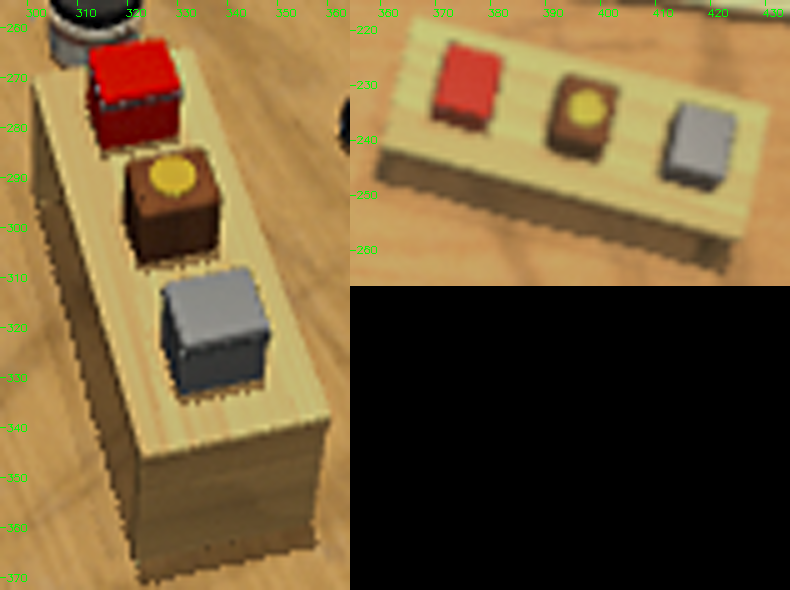

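View pics/hub.png

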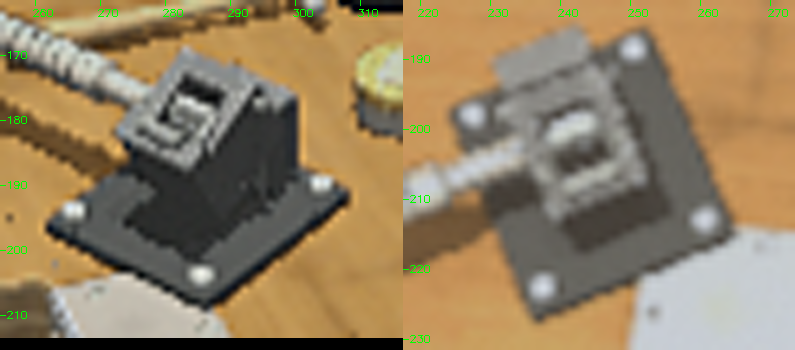

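The rack crop gives clear plate corners, top at (366,218), (430.5,234), (425,257.5), (360,242). The hub crop gives base plate corners, top at (252,186), (265,215), (237,227), (224,196.5). I'll fit poses and overlay the models.

```bash
cat > h.py <<'E'
import numpy as np, cv2
from scipy.spatial.transform import Rotation as R
from scipy.optimize import least_squares
from workcell import calibration
C={n:calibration(n) for n in("scene","top")}
def proj(n,P):
    c=C[n]; r=R.from_rotvec(c["rotation"]).as_matrix()
    q=(np.atleast_2d(P)-c["position"])@r
    q=q@c["camera_matrix"].T; return q[:,:2]/q[:,2:]
def ray(n,uv,z):
    c=C[n]; d=R.from_rotvec(c["rotation"]).as_matrix()@np.linalg.solve(c["camera_matrix"],[*uv,1])
    return c["position"]+d*(z-c["position"][2])/d[2]
def fit(model,obs,x0):   # obs: list (cam, uv, local pt); model(params, pts)->world
    f=lambda p:np.concatenate([proj(n,model(p,q))[0]-uv for n,uv,q in obs])
    s=least_squares(f,x0,loss="soft_l1"); return s.x,f(s.x).reshape(-1,2)
E
python3 - <<'E'
from h import *
np.set_printoptions(precision=4,suppress=True)
T={'fl':(365.95,217.8),'fr':(430.5,233.8),'nr':(425.4,257.6),'nl':(359.95,241.8)}
S={'nr':(360.1,337.9),'nl':(323.1,346.3),'fl':(301.1,271.3)}
for k,v in T.items(): print('rack top',k,ray('top',v,.09))
for k,v in S.items(): print('rack scene',k,ray('scene',v,.09))
for v in [(422.5,264),(359,247.6)]: print('bot top',ray('top',v,0))
for v in [(323.1,371.1),(357.5,363.9)]: print('bot scene',ray('scene',v,0))
for v in [(251.8,185.8),(264.9,214.6),(236.6,227.2),(224.2,196.5)]: print('base top',ray('top',v,.01))
for v in [(308.3,191.5),(286.3,208.9),(261.7,196.1)]: print('base scene',ray('scene',v,.01))
E
```

```text
rack top fl [ 0.5337 -0.0711  0.09  ]
rack top fr [ 0.5    -0.2875  0.09  ]
rack top nr [ 0.418  -0.2729  0.09  ]
rack top nl [ 0.4493 -0.0569  0.09  ]
rack scene nr [ 0.4956 -0.2914  0.09  ]
rack scene nl [ 0.4133 -0.2786  0.09  ]
rack scene fl [ 0.4482 -0.0666  0.09  ]
bot top [ 0.4158 -0.2822  0.    ]
bot top [ 0.4513 -0.0612  0.    ]
bot scene [ 0.4135 -0.2852  0.    ]
bot scene [ 0.4931 -0.3001  0.    ]
base top [0.6374 0.3407 0.01  ]
base top [0.5343 0.279  0.01  ]
base top [0.4785 0.3716 0.01  ]
base top [0.5869 0.4334 0.01  ]
base scene [0.6336 0.3278 0.01  ]
base scene [0.53  0.268 0.01 ]
base scene [0.4759 0.3636 0.01  ]
```

```bash
cat >> h.py <<'E'
def hubT(x,y,yaw):
    c,s=np.cos(yaw),np.sin(yaw); xh=np.array([c,s,0]); Z=np.array([0,0,1.]); t=np.radians(28)
    M=np.column_stack([np.cos(t)*xh+np.sin(t)*Z,[-s,c,0],-np.sin(t)*xh+np.cos(t)*Z])
    return M,np.array([x,y,.068])
BOX=np.array([[x,y,z] for x in(-16,46) for y in(-26,26) for z in(-50,0)])*1e-3
MOUTH=np.array([[0,-14,0],[16,-14,0],[16,14,0],[0,14,0]])*1e-3
LIP=np.array([[0,-14,6],[0,14,6]])*1e-3
def draw(n,img,x0,y0,s,curves):
    o=cv2.resize(img[y0[0]:y0[1],x0[0]:x0[1]],None,fx=s,fy=s,interpolation=cv2.INTER_CUBIC)
    for P,col in curves:
        q=((proj(n,P)-[x0[0],y0[0]]+.5)*s).astype(int); cv2.polylines(o,[q.reshape(-1,1,2)],False,col,1)
    return o
E
python3 - <<'E'
from h import *
np.set_printoptions(precision=4,suppress=True)
# opening guesses
g=ray('top',(242.1,203.6),.072); print(g)
yaw=np.radians(30.2)
base=np.array([[.5593,.3562],[0,0]])
out=[]
for n,dx,x0,y0,s in(("scene",(-.004,-.011),(255,317),(160,212),6.4),("top",(0,0),(216,274),(180,234),6.9)):
    ctr=np.array([.5593,.3562])+dx
    xh=np.array([np.cos(yaw),np.sin(yaw)])
    off=g[:2]-ctr if n=="top" else off
    off=xh*(off@xh)+0*off if n=="top" else off
    print('off along xh',off@xh)
    M,o=hubT(*(ctr+off-xh*.007),yaw)
    W=lambda P:P@M.T+o
    B=BOX; cur=[(W(B[[0,1,3,2,0]]),(255,0,0)),(W(B[[4,5,7,6,4]]),(255,0,0)),(W(B[[1,5,7,3,1]]),(0,255,255)),(W(MOUTH[[0,1,2,3,0]]),(0,255,0))]
    img=cv2.imread(f"pics/{n}0.png"); out.append(draw(n,img,x0,y0,s,cur))
H=max(a.shape[0] for a in out)
cv2.imwrite("pics/ov.png",np.hstack([cv2.copyMakeBorder(a,0,H-a.shape[0],0,0,0) for a in out]))
E
```

```text
[0.5473 0.3535 0.072 ]Traceback (most recent call last):
  File "<stdin>", line 11, in <module>
NameError: name 'off' is not defined
```

Run:
```python
from h import *
yaw=np.radians(30.2); out=[]
for n,dx,x0,y0,s in(("scene",(-.004,-.011),(255,317),(160,212),6.4),("top",(0,0),(216,274),(180,234),6.9)):
    xh=np.array([np.cos(yaw),np.sin(yaw)])
    ctr=np.array([.5593,.3562])+dx; M,o=hubT(*(ctr-xh*.019),yaw)
    W=lambda P:P@M.T+o
    B=BOX; cur=[(W(B[[0,1,3,2,0]]),(255,0,0)),(W(B[[4,5,7,6,4]]),(255,0,0)),(W(B[[1,5,7,3,1]]),(0,255,255)),(W(MOUTH[[0,1,2,3,0]]),(0,255,0))]
    img=cv2.imread(f"pics/{n}0.png"); out.append(draw(n,img,x0,y0,s,cur))
H=max(a.shape[0] for a in out)
cv2.imwrite("pics/ov.png",np.hstack([cv2.copyMakeBorder(a,0,H-a.shape[0],0,0,0) for a in out]))
```

```text
(no output)
```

View pics/ov.png

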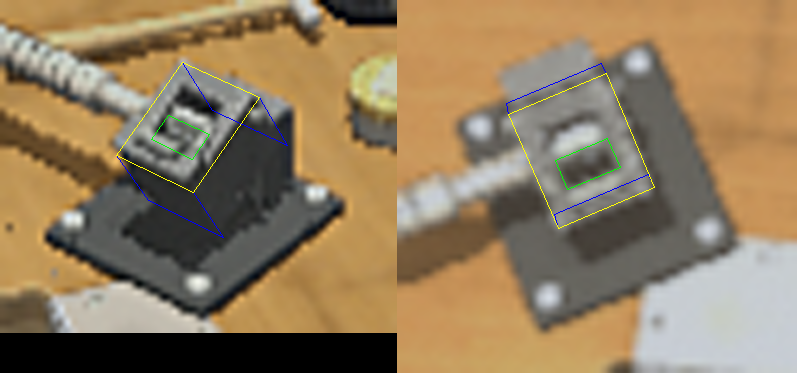

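The overlay confirms the lean and the axes. The hub model sits 3–5 mm off in both views, and the two cameras disagree with each other by 5–10 mm. I'll pick up the key first, then use its red head at known arm poses to correct the cameras.

```bash
cat >> h.py <<'E'
def toolR(down,jaw):
    z=np.array(down,float); z/=np.linalg.norm(z); y=np.array(jaw,float); y-=z*(y@z); y/=np.linalg.norm(y)
    return R.from_matrix(np.column_stack([np.cross(y,z),y,z]))
def redc(img,y0=0):
    a=img.astype(int); m=((a[:,:,0]>100)&(a[:,:,1]<60)&(a[:,:,2]<60)).astype(np.uint8)
    n,l,st,ce=cv2.connectedComponentsWithStats(m); i=1+np.argsort(-st[1:,4])[:3]
    return [(st[k,:5],ce[k].round(1)) for k in i]
E
python3 - <<'E'
from h import *
from workcell import ctrl, solve_ik
np.set_printoptions(precision=4,suppress=True)
print('red top', ray('top',(376.7,229.0),.13),'scene',ray('scene',(321.1,268.1),.13))
for z in(.2,.25,.3): print(z,'lamp top',ray('top',(260,177),z),ray('top',(395,185),z),'scene L/R',ray('scene',(303,133),z),ray('scene',(372,228),z))
ja=np.radians(81.2-90)
for sg in(1,-1):
    j=sg*np.array([np.cos(ja),np.sin(ja),0]); o=toolR([0,0,-1],j).as_rotvec()
    print(sg,'pick',solve_ik([.484,-.107,.122],o))
M,o=hubT(.543,.347,np.radians(30.2))
for sg in(1,-1):
    rv=toolR(-M[:,2],sg*M[:,1]).as_rotvec()
    for d in(.05,-.02): print(sg,'hub',solve_ik(o+M@np.array([.008,0,.09+.006-d+.006]),rv))
for n in("scene","top"): print(redc(cv2.imread(f"pics/{n}0.png")[:,:,::-1]))
E
```

```text
red top [ 0.487  -0.1052  0.13  ] scene [ 0.4835 -0.1085  0.13  ]
0.2 lamp top [0.602  0.2851 0.2   ] [ 0.618  -0.1474  0.2   ] scene L/R [0.6436 0.4021 0.2   ] [ 0.6245 -0.0941  0.2   ]
0.25 lamp top [0.583 0.277 0.25 ] [ 0.5984 -0.1406  0.25  ] scene L/R [0.6101 0.3198 0.25  ] [ 0.5924 -0.1397  0.25  ]
0.3 lamp top [0.5641 0.2689 0.3   ] [ 0.5789 -0.1338  0.3   ] scene L/R [0.5766 0.2375 0.3   ] [ 0.5603 -0.1853  0.3   ]
1 pick [-0.6432  0.3867  0.9035  2.1055 -0.412   0.8328  0.3551]
-1 pick [-0.9248  0.7746  1.379   2.1127 -0.9012  1.0669 -2.3668]
1 hub [-0.6847  0.3233  0.02    2.1117  0.2633  0.2298  1.1885]
1 hub [-0.7971  0.1592  0.1285  2.1568  0.1448  0.3464  1.2985]
-1 hub [-1.0654  0.3477  0.4508  2.1289 -0.3651  0.2246 -1.3821]
-1 hub [-1.0964  0.1649  0.4519  2.1697 -0.0179  0.3386 -1.6959]
[(array([313, 263,  18,  13, 180], dtype=int32), array([321.1, 268.7])), (array([146, 150,   8,  14,  76], dtype=int32), array([149.2, 156.9])), (array([316, 276,  15,   9,  76], dtype=int32), array([322.2, 279.8]))]
[(array([ 82, 203,   8,  11,  14], dtype=int32), array([ 85.5, 208. ])), (array([373, 234,   7,   3,  10], dtype=int32), array([376.1, 235. ])), (array([551,  94,   2,   2,   4], dtype=int32), array([551.5,  94.5]))]
```

Run:
```python
from h import *
from workcell import ctrl, solve_ik, effector
np.set_printoptions(precision=3,suppress=True)
def o(deg): return toolR([0,0,-1],[np.cos(np.radians(deg)),np.sin(np.radians(deg)),0]).as_rotvec()
cur=R.from_rotvec(ctrl.sense()["orientation"]).as_matrix()[:,1]; print('jaw',cur)
a0=np.degrees(np.arctan2(cur[1],cur[0]))
ctrl.goto([.36,.32,.33],o(a0-25)); print(ctrl.sense()["joint_pos"])
for d in (a0-60,-8.8,171.2): print(d,solve_ik([.44,0,.32],o(d)))
```

```text
jaw [ 0.427  0.904 -0.002]
[-1.034 -0.008  0.218  1.907  0.001  1.242 -0.121]
4.6916368695369215 [-0.746 -0.135  0.609  2.019  0.082  1.234 -0.087]
-8.8 [-0.745 -0.135  0.608  2.019  0.081  1.234 -0.322]
171.2 [-0.909 -0.164  0.752  2.024  0.118  1.24   2.786]
```

```bash
cat >> h.py <<'E'
def oz(deg): return toolR([0,0,-1],[np.cos(np.radians(deg)),np.sin(np.radians(deg)),0]).as_rotvec()
E
python3 - <<'E'
from h import *
from workcell import ctrl, solve_ik, effector,camera
np.set_printoptions(precision=4,suppress=True)
ctrl.set_joints([0.15,-.05,0,1.95,0,1.24,0]); s=ctrl.sense(); print(s["position"],s["time_s"])
p=np.array([.4845,-.1065]); rv=oz(-8.8)
ctrl.goto([*p,.22],rv); print(ctrl.sense()["joint_pos"])
hit=ctrl.move_l([*p,.122],vel=.08,contact_N=8); print('hit',hit)
effector.command_gripper(.03,60); s=ctrl.sense(); print(s["opening"],s["contact_force"],s["position"],s["time_s"])
ctrl.move_l([*p,.30],vel=.15); s=ctrl.sense();print(s["contact_force"],s["opening"],s["time_s"])
for n in("scene","top"):
    im=camera(n); cv2.imwrite(f"pics/{n}1.png",im[:,:,::-1]); print(n,redc(im)[:2],proj(n,[*p,.294]))
im=cv2.imread("pics/scene1.png"); c=proj("scene",[*p,.26])[0].astype(int)
cv2.imwrite("pics/held.png",cv2.resize(im[c[1]-60:c[1]+60,c[0]-60:c[0]+60],None,fx=5,fy=5,interpolation=cv2.INTER_CUBIC))
E
```

```text
[ 0.4445 -0.1073  0.3288] 2.825
[ 0.1369  0.1334 -0.0061  1.9968  0.0009  1.0126 -0.0211]
hit False
0.03899503779330861 [0.2567 0.2324 1.5392] [ 0.4852 -0.1066  0.1225] 5.225
[ 1.0274  0.736  -2.3456] 0.039258889286237504 6.5583
scene [(array([315, 208,  18,  13, 177], dtype=int32), array([323.3, 214.1])), (array([316, 220,  17,  12, 150], dtype=int32), array([323.8, 225.7]))] [[323.2922 216.2225]]
top [(array([ 82, 203,   8,  11,  14], dtype=int32), array([ 85.5, 208. ])), (array([551,  94,   2,   2,   4], dtype=int32), array([551.5,  94.5]))] [[383.7848 214.9627]]
```

View pics/held.png

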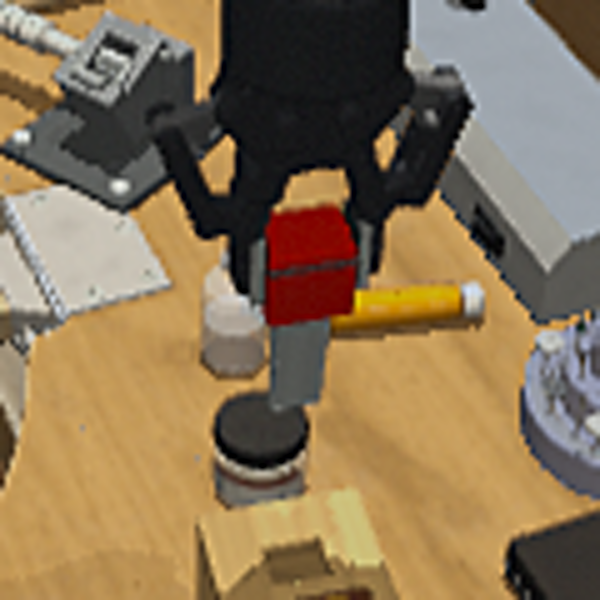

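The key is held, with the fingers open 39 mm across y. This view shows only the broad side of the blade, so I'll turn the key edge-on to see which side slopes.

Run:
```python
from h import *
from workcell import ctrl, solve_ik, effector,camera
np.set_printoptions(precision=4,suppress=True)
p=[.40,0.02,.36]
ctrl.goto(p,oz(-100)); s=ctrl.sense(); print(s["joint_pos"],s["position"],s["time_s"])
im=camera("scene"); cv2.imwrite("pics/scene2.png",im[:,:,::-1]); P=s["position"]
print(redc(im)[:2],proj("scene",P-[0,0,.006]))
c=proj("scene",P-[0,0,.06])[0].astype(int)
cv2.imwrite("pics/held2.png",cv2.resize(im[c[1]-35:c[1]+45,c[0]-40:c[0]+40,::-1],None,fx=7,fy=7,interpolation=cv2.INTER_CUBIC))
```

```text
[ 0.0397 -0.182  -0.1672  2.0016 -0.0311  1.3198 -1.8624] [0.4    0.0197 0.3598] 8.275
[(array([146, 150,   8,  14,  76], dtype=int32), array([149.2, 156.9])), (array([102,  94,   9,   6,  33], dtype=int32), array([105.7,  96.2]))] [[266.5071 171.056 ]]
```

View pics/held2.png

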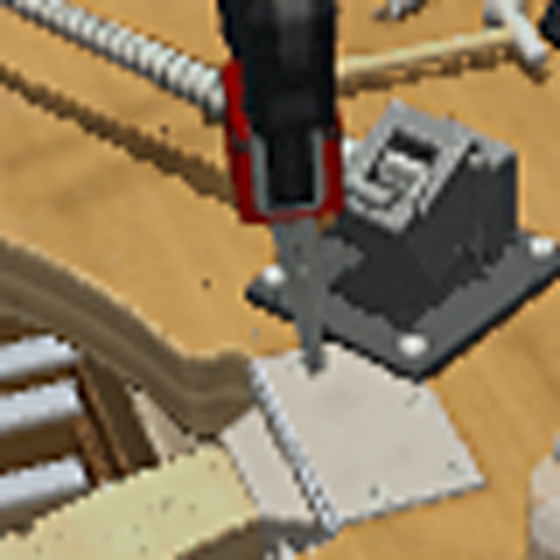

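Run:
```python
from h import *
np.set_printoptions(precision=1,suppress=True)
P=np.array([.4,.0197,.3598]); c=proj("scene",P-[0,0,.06])[0].astype(int)
hc=P-[0,0,.006+.006]   # head centre approx
for nm,a in(("H+",-10),("H-",170)):
    x=np.array([np.cos(np.radians(a)),np.sin(np.radians(a)),0])
    f=lambda u,z:((proj("scene",hc+x*u+[0,0,z])[0]-c+[40,35]+.5)*7)
    print(nm,'top',f(-.008,-.02),f(.008,-.02),'toe',f(-.008,-.09),f(-.002,-.09),'head',f(-.017,-.02),f(.017,-.02))
```

```text
H+ top [259.8 185. ] [308.8 179. ] toe [271.8 351.7] [289.4 349.4] head [232.1 188.3] [336.2 175.7]
H- top [308.8 179. ] [259.8 185. ] toe [318.6 345.5] [301.1 347.8] head [336.2 175.7] [232.1 188.3]
```

The toe appears at crop columns 305–325, which fits only H-: the flat side is image-right and the key's x runs at jaw angle − 90°. The scene camera also reads about 4–5 px too low, so I'll calibrate it with the red head close to the hub.

```bash
cat >> h.py <<'E'
def redsil(im,uv):
    a=im.astype(int); m=((a[:,:,0]>45)&(a[:,:,0]>2.2*a[:,:,1])&(a[:,:,0]>2.2*a[:,:,2])).astype(np.uint8)
    n,l,st,ce=cv2.connectedComponentsWithStats(m,connectivity=8)
    k=min(range(1,n),key=lambda i:np.hypot(*(ce[i]-uv))-(st[i,4]>40)*100)
    x,y,w,h,A=st[k]; return np.array([x-.5,y-.5,x+w-.5,y+h-.5]),ce[k],A
def headbox(P,Rt):  # predicted silhouette; head 40 along jaw, 34 along tool x, centre 12 ahead
    return np.array([P+Rt@np.array([sx*.017,sy*.02,.012+sz*.02]) for sx in(-1,1) for sy in(-1,1) for sz in(-1,1)])
def headcmp(im,P,rv,n="scene"):
    q=proj(n,headbox(P,R.from_rotvec(rv).as_matrix())); b=np.r_[q.min(0),q.max(0)]
    hull=cv2.convexHull(q.astype(np.float32)); m=cv2.moments(hull); pc=np.array([m["m10"],m["m01"]])/m["m00"]
    ob,oc,A=redsil(im,pc); return ob-b,oc-pc,A,m["m00"]
E
python3 - <<'E'
from h import *
from workcell import ctrl, solve_ik, effector,camera
np.set_printoptions(precision=2,suppress=True)
im=cv2.imread("pics/scene1.png")[:,:,::-1]; print('pose1',headcmp(im,np.array([.4852,-.1066,.30]),oz(-8.8)))
im=cv2.imread("pics/top1.png")[:,:,::-1]
for p,a in(([.42,.24,.32],-17),([.47,.33,.25],-17)):
    ctrl.goto(p,oz(a)); s=ctrl.sense()
    for n in("scene",):
        im=camera(n); cv2.imwrite(f"pics/{n}_{p[0]}.png",im[:,:,::-1]); print(n,headcmp(im,s["position"],s["orientation"],n))
print(s["joint_pos"],s["time_s"])
E
```

```text
pose1 (array([ 1.93,  2.47, -1.49, -0.11]), array([-0.27,  1.48]), np.int32(366), 493.23121791053563)
scene (array([-0.53,  1.68, -0.86, -0.15]), array([-0.51,  0.87]), np.int32(252), 298.4957091794349)
scene (array([-0.2 ,  1.63, -0.61, -0.21]), array([-0.36,  0.81]), np.int32(205), 237.20452950824983)
[-0.35  0.28 -0.38  1.77  0.11  1.12 -1.07] 9.85
```

The scene camera agrees with the arm to under 1 px near the hub, so I'll trust it and shift the top view to match. Next, one careful hub overlay.

Run:
```python
from h import *
np.set_printoptions(precision=4,suppress=True)
obs=[((308.3,191.5),(62,-56)),((286.3,208.9),(-62,-56)),((261.7,196.1),(-62,56))]
def res(p,sc=1):
    c,s=np.cos(p[2]),np.sin(p[2]); r=[]
    for uv,q in obs:
        q=np.array(q)*1e-3*p[3]; r.append(proj("scene",[p[0]+c*q[0]-s*q[1],p[1]+s*q[0]+c*q[1],.01])[0]-np.array(uv)-[.4,.1])
    return np.concatenate(r)
s=least_squares(res,[.555,.346,.52,1]); print(s.x,np.degrees(s.x[2]),s.fun)
x,y,yaw,_=s.x; xh=np.array([np.cos(yaw),np.sin(yaw)])
out=[]
for n,d,x0,y0 in(("scene",(0,0),(266,310),(162,196)),("top",(.0045,.0098),(224,268),(186,219))):
    img=cv2.imread(f"pics/{n}0.png"); sc=9
    raw=draw(n,img,x0,y0,sc,[]); ov=raw.copy()
    M,o=hubT(*(np.array([x,y])+d-xh*.017),yaw); W=lambda P:np.array(P)*1e-3@M.T+o
    sh=np.array([-.4,-.1]) if n=="scene" else 0
    for pts,col in(([[-16,-26,0],[46,-26,0],[46,26,0],[-16,26,0]],(0,255,255)),([[0,-14,0],[16,-14,0],[16,14,0],[0,14,0]],(0,255,0)),([[0,-14,13],[0,14,13]],(255,0,255)),([[46,-26,-50],[-16,-26,-50]],(255,128,0))):
        q=((proj(n,W(pts))+sh-[x0[0],y0[0]]+.5)*sc).astype(int); cv2.polylines(ov,[q.reshape(-1,1,2)],True,col,1)
    out.append(np.hstack([raw,ov]))
cv2.imwrite("pics/hub2.png",np.vstack(out)[:600])
```

```text
[0.556  0.3444 0.5193 0.9692] 29.752270542760193 [ 0.0784 -0.0875 -0.1287 -0.0568  0.0566  0.1448]
```

View pics/hub2.png

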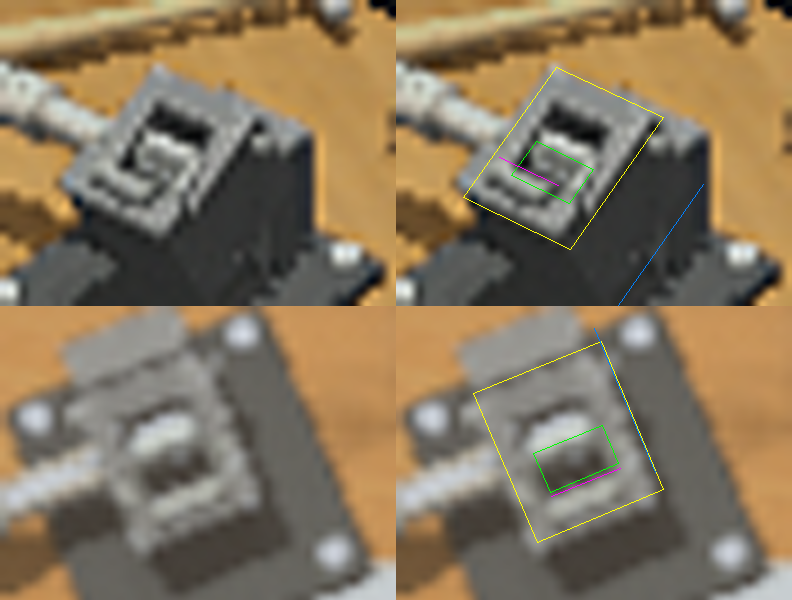

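Run:
```python
from h import *
from workcell import ctrl, solve_ik
np.set_printoptions(precision=4,suppress=True)
im=cv2.imread("pics/scene2.png")[:,:,::-1]; P=np.array([.4,.0197,.3598])
print(headcmp(im,P,oz(-100)))
q=proj("scene",[P,P+[.001,0,0]]); print('px/mm x',q[1]-q[0])
yaw=.5193; xh=np.array([np.cos(yaw),np.sin(yaw)]); yh=np.array([-xh[1],xh[0]])
o2=np.array([.556,.3444])-xh*.017+yh*.0023; print('hub origin',o2)
M,o=hubT(*o2,yaw); rv=toolR(-M[:,2],M[:,1]).as_rotvec()
for d in(-.06,-.02,.03): print(solve_ik(o+M@[.010,0,.102-d],rv),o+M@[.010,0,.102-d])
```

```text
(array([  1.1413,   2.326 , -10.4228,  -0.0746]), array([-6.0487,  1.2504]), np.int32(66), 404.9200068451464)
px/mm x [ 0.429  -0.0941]
hub origin [0.5401 0.338 ]
[-0.084   0.0955 -0.6066  2.15    0.2991  0.4451  1.1751] [0.4817 0.3046 0.2157]
[-0.0685  0.2037 -0.6396  2.1366  0.5115  0.3975  0.9919] [0.498  0.3139 0.1804]
[-0.1178  0.3274 -0.6002  2.1121  0.7666  0.3534  0.7693] [0.5184 0.3256 0.1363]
```

Run:
```python
from h import *
np.set_printoptions(precision=2,suppress=True)
a=cv2.imread("pics/scene2.png")[:,:,::-1].astype(int); P=np.array([.4,.0197,.3598])
q=proj("scene",headbox(P,R.from_rotvec(oz(-100)).as_matrix())); print(q.min(0),q.max(0))
for v in range(166,192,2): print(v,[(u,tuple(a[v,u])) for u in range(254,280) if a[v,u,0]>1.6*max(a[v,u,1],a[v,u,2]) and a[v,u,0]>35 and (a[v,u-1,0]<=1.6*max(a[v,u-1,1],a[v,u-1,2]) or a[v,u+1,0]<=1.6*max(a[v,u+1,1],a[v,u+1,2]))])
# predicted silhouette left/right per row
hull=cv2.convexHull(q.astype(np.float32))[:,0]; print(hull)
```

```text
[257.36 160.17] [275.92 186.57]
166 [(259, (np.int64(135), np.int64(0), np.int64(0))), (261, (np.int64(74), np.int64(21), np.int64(18)))]
168 [(259, (np.int64(103), np.int64(0), np.int64(0))), (261, (np.int64(88), np.int64(16), np.int64(15)))]
170 [(259, (np.int64(62), np.int64(16), np.int64(15))), (261, (np.int64(76), np.int64(21), np.int64(20)))]
172 [(259, (np.int64(51), np.int64(11), np.int64(14))), (262, (np.int64(77), np.int64(20), np.int64(21))), (275, (np.int64(108), np.int64(28), np.int64(6)))]
174 [(259, (np.int64(101), np.int64(25), np.int64(12))), (262, (np.int64(109), np.int64(35), np.int64(30))), (274, (np.int64(44), np.int64(26), np.int64(27))), (275, (np.int64(44), np.int64(27), np.int64(26)))]
176 [(259, (np.int64(108), np.int64(34), np.int64(18))), (262, (np.int64(71), np.int64(40), np.int64(37))), (273, (np.int64(105), np.int64(22), np.int64(18))), (275, (np.int64(95), np.int64(44), np.int64(38)))]
178 [(259, (np.int64(153), np.int64(92), np.int64(49))), (262, (np.int64(111), np.int64(7), np.int64(4))), (273, (np.int64(104), np.int64(24), np.int64(18))), (275, (np.
[... 182 characters left out ...]
.int64(48))), (275, (np.int64(93), np.int64(15), np.int64(12)))]
182 [(260, (np.int64(92), np.int64(43), np.int64(23))), (262, (np.int64(107), np.int64(6), np.int64(3))), (273, (np.int64(98), np.int64(55), np.int64(50))), (275, (np.int64(98), np.int64(0), np.int64(0)))]
184 [(261, (np.int64(91), np.int64(0), np.int64(0))), (263, (np.int64(77), np.int64(41), np.int64(39))), (273, (np.int64(105), np.int64(1), np.int64(0))), (275, (np.int64(104), np.int64(0), np.int64(0)))]
186 [(261, (np.int64(122), np.int64(66), np.int64(35))), (268, (np.int64(80), np.int64(42), np.int64(40)))]
188 []
190 []
[[275.92 184.7 ]
 [260.82 186.57]
 [258.54 176.4 ]
 [257.36 161.86]
 [272.4  160.17]
 [275.2  170.  ]]
```

```bash
cat >> h.py <<'E'
HY=.5193; HO=np.array([.5401,.338])
M,O=hubT(*HO,HY); HRV=toolR(-M[:,2],M[:,1]).as_rotvec()
def kp(d,dx=0,dy=0): return O+M@np.array([.008+dx,dy,.102-d])   # TCP for toe depth d (12 mm TCP->head centre)
def inhub(s):  # (x,y,depth) deviation of toe in hub frame, mm
    e=(s["position"]-O)@M; return np.array([e[0]-.008,e[1],.102-e[2]])*1e3
E
python3 - <<'E'
from h import *
from workcell import ctrl, camera
np.set_printoptions(precision=2,suppress=True)
s=ctrl.sense(); p=s["position"]; ctrl.move_l(p+[-.02,-.02,.07],vel=.2)
ctrl.goto(kp(-.06,.002),HRV); s=ctrl.sense(); print(s["joint_pos"],inhub(s),s["time_s"])
ctrl.move_l(kp(-.018,.002),vel=.1); f0=ctrl.sense()["contact_force"]@M
for n in("scene","top"): cv2.imwrite(f"pics/{n}3.png",camera(n)[:,:,::-1])
hit=ctrl.move_l(kp(.004,.002),vel=.03,contact_N=6); s=ctrl.sense()
print(hit,inhub(s),f0,s["contact_force"]@M-f0,s["time_s"])
if not hit:
    hit=ctrl.move_l(kp(.026,.000),vel=.03,contact_N=6); s=ctrl.sense()
    print(hit,inhub(s),s["contact_force"]@M-f0,s["time_s"])
E
```

```text
[-0.15  0.09 -0.54  2.15  0.28  0.44  1.19] [  1.91   0.1  -59.78] 12.3417
True [ 4.78  0.27 -4.  ] [-0.5  -0.56 -2.05] [1.86 0.74 3.89] 13.5333
```

Run:
```python
from h import *
from workcell import ctrl, camera
np.set_printoptions(precision=2,suppress=True)
ctrl.move_l(kp(-.018,.006),vel=.1); f0=ctrl.sense()["contact_force"]@M
def go(d,dx,dy=0,c=8):
    hit=ctrl.move_l(kp(d,dx,dy),vel=.03,contact_N=c); s=ctrl.sense()
    print(d,dx,hit,inhub(s),s["contact_force"]@M-f0,s["time_s"]); return hit
go(.004,.006) or go(.012,.005) or go(.026,.0045)
for n in("scene","top"): cv2.imwrite(f"pics/{n}4.png",camera(n)[:,:,::-1])
a=cv2.imread("pics/scene3.png"); b=cv2.imread("pics/scene4.png"); t=cv2.imread("pics/top4.png")
cs=[cv2.resize(i[y:y+66,x:x+66],(396,396),interpolation=cv2.INTER_CUBIC) for i,x,y in((a,252,132),(b,252,132))]
cv2.imwrite("pics/ins.png",np.hstack(cs))
```

```text
0.004 0.006 True [5.62 3.05 1.06] [1.52 0.65 0.97] 14.4417
```

View pics/ins.png

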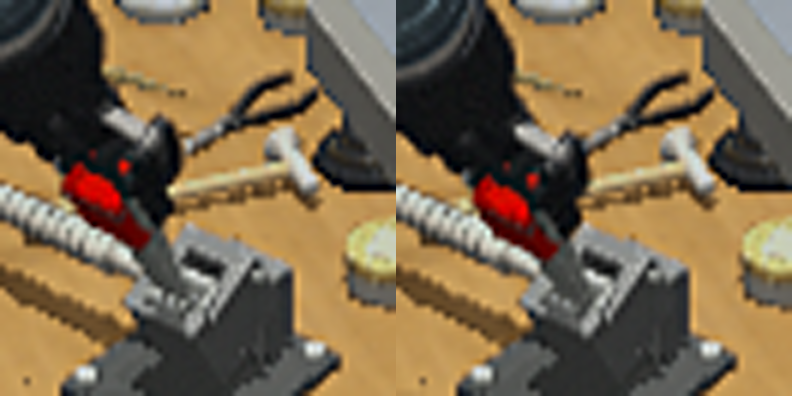

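Contact shifted the toe +3 mm in y with the toe now at the mouth, so the guides are centring it. I'll follow with the target moved to y +4 and x +5.5.

Run:
```python
from h import *
from workcell import ctrl, camera
np.set_printoptions(precision=2,suppress=True)
f0=np.array([-.5,-.56,-2.05])
def go(d,dx,dy=0,c=8):
    hit=ctrl.move_l(kp(d,dx,dy),vel=.03,contact_N=c); s=ctrl.sense()
    print(d,dx,hit,inhub(s),s["contact_force"]@M-f0,s["time_s"]); return hit
go(-.002,.0056,.0042)
go(.008,.0056,.0042) or go(.016,.005,.0042) or go(.026,.0045,.0042)
```

```text
-0.002 0.0056 False [ 5.82  4.09 -2.2 ] [1.08 0.08 1.13] 14.8167
0.008 0.0056 False [5.82 4.17 8.3 ] [ 2.26  0.8  -0.48] 15.3
0.016 0.005 False [ 5.64  4.27 16.13] [ 3.19  1.54 -0.99] 15.7167
0.026 0.0045 False [ 5.57  4.33 26.14] [ 4.86  0.9  -1.75] 16.2
```

The toe is inside. The frame shift implies the hub lies about 6 mm further along its horizontal x than estimated. I'll update the hub frame and seat the key gently.

```bash
sed -i 's/^HY=.*/HY=.5193; _x=np.array([np.cos(HY),np.sin(HY)]); HO=np.array([.5401,.338])+_x*.0061+np.array([-_x[1],_x[0]])*.0043/' h.py
python3 - <<'E'
from h import *
from workcell import ctrl, camera
np.set_printoptions(precision=2,suppress=True)
f0=np.array([-.5,-.56,-2.05]); s=ctrl.sense(); print(inhub(s))
def go(d,dx,dy=0,c=8):
    hit=ctrl.move_l(kp(d,dx,dy),vel=.02,contact_N=c); s=ctrl.sense()
    print(d,dx,hit,inhub(s),s["contact_force"]@M-f0,s["time_s"]); return hit
for d in(.025,.027,.029,.031):
    if go(d,0.0003,0.0002,5): break
E
```

```text
[ 0.19  0.03 23.28]
0.025 0.0003 False [ 0.36  0.07 25.25] [ 3.84 -0.27 -1.81] 16.4583
0.027 0.0003 False [ 0.4   0.11 27.12] [ 4.76  0.63 -1.37] 16.7083
0.029 0.0003 False [ 0.51  0.17 28.61] [2.85 0.2  5.94] 16.9583
0.031 0.0003 False [ 0.57  0.24 30.36] [2.35 0.12 9.95] 17.2083
```

The shank contact came at 28–29 mm depth, as expected, with about 10 N. I'll release, back off along the axis and check.

Run:
```python
from h import *
from workcell import ctrl, camera, effector, solve_ik
np.set_printoptions(precision=2,suppress=True)
effector.command_gripper(.062); s=ctrl.sense(); print(inhub(s),s["contact_force"]@M,s["opening"],s["time_s"])
ctrl.move_l(kp(-.06,.0),vel=.12); s=ctrl.sense(); print(inhub(s),s["contact_force"]@M,s["time_s"],s["joint_pos"])
ctrl.goto([.38,.16,.34],oz(90)); s=ctrl.sense(); print(s["joint_pos"],s["time_s"])
a=[]
for n,x,y in(("scene",252,132),("top",212,170)):
    im=camera(n); cv2.imwrite(f"pics/{n}5.png",im[:,:,::-1]); a.append(cv2.resize(im[y:y+66,x:x+66,::-1],(396,396),interpolation=cv2.INTER_CUBIC))
    hb=np.array([O+M@(np.array([.008+sx*.017,sy*.02,.09-.0295+sz*.02])) for sx in(-1,1) for sy in(-1,1) for sz in(-1,1)])
    q=proj(n,hb); print(n,redsil(im,q.mean(0)),q.min(0),q.max(0))
cv2.imwrite("pics/rel.png",np.hstack(a))
```

```text
[-1.59 -0.02 31.56] [ 0.29 -0.62  0.2 ] 0.06187259485884274 17.5583
[ -0.48  -0.17 -59.71] [-0.57  0.35 -0.59] 18.4667 [-0.14  0.1  -0.56  2.14  0.3   0.44  1.17]
[ 0.26 -0.15 -0.68  1.99 -0.1   1.27  1.19] 19.3583
scene (array([267.5, 162.5, 285.5, 179.5]), array([276.43, 170.97]), np.int32(175)) [266.93 160.26] [286.48 179.27]
top (array([237.5, 199.5, 251.5, 212.5]), array([244.48, 206.21]), np.int32(121)) [236.73 197.8 ] [252.53 213.45]
```

View pics/rel.png

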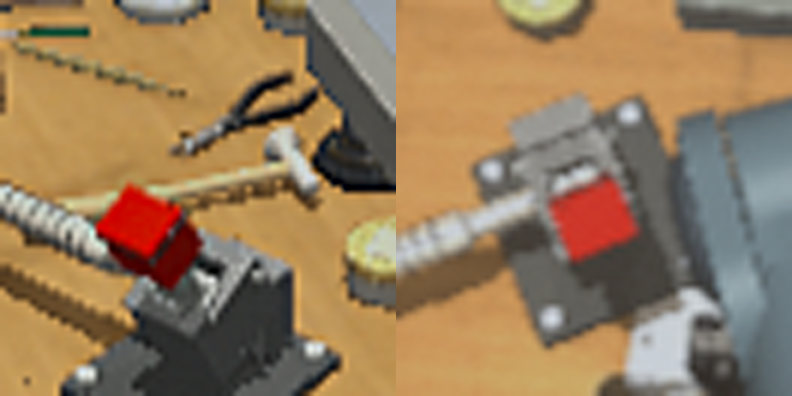

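The key stands in the gap. The red head matches the model within 1 px in both cameras, at top (244,206) and scene (276,171). Next, the drift from the middle hole.

Run:
```python
from h import *
from workcell import ctrl, camera, effector, solve_ik
np.set_printoptions(precision=3,suppress=True)
effector.command_gripper(.085)
ctrl.set_joints([0.35,-.05,0,1.95,0,1.24,0]); print(ctrl.sense()["time_s"])
p=np.array([.4742,-.1760]); rv=oz(-8.8)
ctrl.goto([*p,.20],rv)
hit=ctrl.move_l([*p,.122],vel=.08,contact_N=8); print('hit',hit)
effector.command_gripper(.03,100); s=ctrl.sense(); print(s["opening"],s["contact_force"],s["position"],s["time_s"])
ctrl.move_l([*p,.26],vel=.15); s=ctrl.sense();print(s["contact_force"],s["opening"],s["joint_pos"],s["time_s"])
ctrl.goto([.42,.0,.34],oz(30)); print(ctrl.sense()["joint_pos"])
ctrl.goto([.38,.22,.36],oz(90)); s=ctrl.sense(); print(s["joint_pos"],s["time_s"])
for tz in(.12,.10,.06): print(solve_ik(O+M@[.008,0,tz+.102],HRV))
im=camera("scene"); cv2.imwrite("pics/scene6.png",im[:,:,::-1])
c=proj("scene",s["position"]-[0,0,.05])[0].astype(int)
cv2.imwrite("pics/dr.png",cv2.resize(im[max(c[1]-50,0):c[1]+50,c[0]-50:c[0]+50,::-1],None,fx=5,fy=5,interpolation=cv2.INTER_CUBIC))
```

```text
21.1583
hit False
0.03849262164335063 [1.032 0.541 3.027] [ 0.475 -0.176  0.123] 23.3917
[-0.111  0.757 -1.335] 0.03831117183913477 [ 0.303  0.11  -0.031  1.936  0.004  1.099  0.117] 24.4583
[ 0.149 -0.125 -0.223  1.996 -0.028  1.27   0.457]
[-0.122 -0.092 -0.455  1.92  -0.041  1.307  1.001] 26.175
[-0.177 -0.044 -0.499  2.15   0.104  0.55   1.334]
[-0.175  0.002 -0.509  2.15   0.16   0.512  1.286]
[-0.187  0.098 -0.511  2.145  0.296  0.443  1.168]
```

View pics/dr.png

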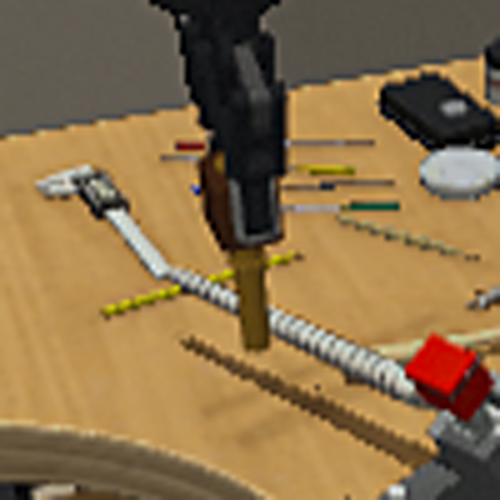

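Run:
```python
from h import *
from workcell import ctrl
np.set_printoptions(precision=2,suppress=True)
s=ctrl.sense(); P=s["position"]; c=proj("scene",P-[0,0,.05])[0].astype(int)
y0=max(c[1]-50,0); x0=c[0]-50
a=cv2.imread("pics/scene6.png")[:,:,::-1].astype(int)
for v in range(int(y0+52),int(y0+72),3):
    r=[u for u in range(x0+40,x0+62) if a[v,u,0]<150 and a[v,u,2]<70 and a[v,u,0]-a[v,u,2]>25]; print(v,r[0]-.5 if r else 0,r[-1]+.5 if r else 0)
for z in(.04,.06,.08,.10): 
    q=proj("scene",P-[0,0,z])[0]; print(z,q, 'px/mm',proj("scene",P+[.001,0,-z])[0]-q)
```

```text
148 231.5 244.5
151 231.5 239.5
154 233.5 240.5
157 229.5 239.5
160 234.5 240.5
163 234.5 242.5
166 226.5 248.5
0.04 [236.84 143.64] px/mm [ 0.37 -0.07]
0.06 [237.58 150.17] px/mm [ 0.37 -0.07]
0.08 [238.31 156.56] px/mm [ 0.37 -0.07]
0.1 [239.02 162.8 ] px/mm [ 0.36 -0.08]
```

Drift in hand, about 2 mm off in tool x, which I'll compensate. Now the taps, starting gently.

```bash
cat >> h.py <<'E'
def dp(tip,dx=.002,dy=0): return O+M@np.array([.008+dx,dy,tip+.102])
E
python3 - <<'E'
from h import *
from workcell import ctrl, camera, effector, solve_ik
np.set_printoptions(precision=2,suppress=True)
ctrl.goto(dp(.13),HRV); ctrl.move_l(dp(.10),vel=.1); f0=ctrl.sense()["contact_force"]@M
def tap(depth,N):
    hit=ctrl.move_l(dp(.110-depth),vel=.06,contact_N=N); s=ctrl.sense(); e=(s["position"]-dp(0))@M*1e3
    print(depth,hit,'tip',e,'depth',110-e[2],'F',s["contact_force"]@M-f0,round(s["time_s"],2))
    return e[2]/1e3
t=tap(.034,30); ctrl.move_l(dp(t+.02),vel=.15)
t=tap(.040,35); ctrl.move_l(dp(t+.02),vel=.15)
s=ctrl.sense(); print(s["contact_force"]@M-f0,s["opening"],s["time_s"])
E
```

```text
0.034 False tip [ 0.82  0.11 76.23] depth 33.771390387697906 F [ 1.67 -0.04  1.06] 27.96
0.04 False tip [-0.49  0.04 69.16] depth 40.835755469931044 F [-0.36 -0.76 -0.15] 28.82
[-0.93  0.5  -0.72] 0.03850431818373594 29.1
```

Run:
```python
from h import *
from workcell import ctrl, camera
np.set_printoptions(precision=2,suppress=True)
ctrl.move_l(dp(.14),vel=.2); s=ctrl.sense(); print(s["time_s"])
for n in("scene","top"):
    im=camera(n); cv2.imwrite(f"pics/{n}7.png",im[:,:,::-1])
    for d in(.030,.036,.042):
        hb=np.array([O+M@(np.array([.008+sx*.017,sy*.02,.09-d+sz*.02])) for sx in(-1,1) for sy in(-1,1) for sz in(-1,1)])
        q=proj(n,hb); print(n,d,q.min(0),q.max(0),q.mean(0))
    print(redsil(im,q.mean(0)))
a=cv2.imread("pics/scene5.png"); b=cv2.imread("pics/scene7.png")
cv2.imwrite("pics/tap.png",np.hstack([cv2.resize(i[120:190,250:310],None,fx=6.5,fy=6.5,interpolation=cv2.INTER_CUBIC) for i in(a,b)]))
```

```text
29.5083
scene 0.03 [266.98 160.34] [286.53 179.35] [276.84 169.86]
scene 0.036 [267.66 161.35] [287.12 180.28] [277.47 170.82]
scene 0.042 [268.33 162.34] [287.7  181.19] [278.1  171.78]
(array([268.5, 164.5, 286.5, 181.5]), array([277.37, 172.66]), np.int32(179))
top 0.03 [236.73 197.79] [252.52 213.43] [244.55 205.52]
top 0.036 [236.67 197.58] [252.41 213.16] [244.46 205.28]
top 0.042 [236.61 197.37] [252.29 212.89] [244.37 205.04]
(array([237.5, 198.5, 249.5, 209.5]), array([243.35, 203.82]), np.int32(71))
```

The red head moved by (+0.9, +1.7) px, which is about 10 mm deeper. So the taps are driving the key and the force simply relaxes once the drift stops. I'll go on.

Run:
```python
from h import *
from workcell import ctrl, camera, effector, solve_ik
np.set_printoptions(precision=2,suppress=True)
ctrl.move_l(dp(.09),vel=.2); f0=ctrl.sense()["contact_force"]@M
def tap(depth,N):
    hit=ctrl.move_l(dp(.110-depth),vel=.05,contact_N=N); s=ctrl.sense(); e=(s["position"]-dp(0))@M*1e3
    print(depth,hit,'tip',e,'depth',110-e[2],'F',s["contact_force"]@M-f0,round(s["time_s"],2))
    return hit,e[2]/1e3
for d,N in((.045,45),(.048,45),(.051,50)):
    hit,t=tap(d,N); ctrl.move_l(dp(t+.018),vel=.15)
    if hit: break
s=ctrl.sense(); print(s["contact_force"]@M-f0,s["opening"],s["time_s"])
```

```text
0.045 False tip [ 1.07 -0.   65.52] depth 44.483832799108725 F [-0.53 -1.1   3.4 ] 30.66
0.048 False tip [ 0.14 -0.02 62.35] depth 47.646580472183636 F [-1.7  -1.72 13.13] 31.52
0.051 True tip [ 1.18 -0.04 61.5 ] depth 48.500233207214094 F [ 0.86 -1.2   7.66] 32.22
[-0.5  -1.   -1.08] 0.0386768050154381 32.4917
```

Run:
```python
from h import *
from workcell import ctrl, camera, effector, solve_ik
np.set_printoptions(precision=2,suppress=True)
f0=ctrl.sense()["contact_force"]@M
def tap(depth,N,v):
    hit=ctrl.move_l(dp(.110-depth),vel=v,contact_N=N); s=ctrl.sense(); e=(s["position"]-dp(0))@M*1e3
    print(depth,hit,'tip',e,'depth',110-e[2],'F',s["contact_force"]@M-f0,s["opening"],round(s["time_s"],2))
    return hit,e[2]/1e3
for d,N in((.056,60),(.056,60)):
    hit,t=tap(d,N,.04); ctrl.move_l(dp(t+.018),vel=.15)
ctrl.move_l(dp(.14),vel=.2); s=ctrl.sense(); print(s["contact_force"]@M-f0,s["opening"],s["time_s"])
for n in("scene","top"):
    im=camera(n); cv2.imwrite(f"pics/{n}8.png",im[:,:,::-1])
    for d in(.040,.045,.050):
        hb=np.array([O+M@(np.array([.008+sx*.017,sy*.02,.09-d+sz*.02])) for sx in(-1,1) for sy in(-1,1) for sz in(-1,1)])
        q=proj(n,hb); print(n,d,q.min(0),q.max(0))
    print(redsil(im,q.mean(0)))
a=cv2.imread("pics/scene5.png"); b=cv2.imread("pics/scene8.png")
cv2.imwrite("pics/tap.png",np.hstack([cv2.resize(i[120:190,250:310],None,fx=6.5,fy=6.5,interpolation=cv2.INTER_CUBIC) for i in(a,b)]))
```

```text
0.056 True tip [ 3.77  0.22 60.54] depth 49.458632796467256 F [-1.05 -0.09 11.7 ] 0.03885138514545958 33.05
0.056 False tip [ 6.95  0.27 58.62] depth 51.379734619179644 F [-3.57 -0.61 43.45] 0.039023002446514056 34.09
[ 0.56 -0.3   0.12] 0.03863709325234437 34.8583
scene 0.04 [268.11 162.01] [287.51 180.89]
scene 0.045 [268.67 162.83] [288.   181.65]
scene 0.05 [269.22 163.65] [288.48 182.41]
(array([269.5, 165.5, 287.5, 182.5]), array([278.08, 173.66]), np.int32(173))
top 0.04 [236.63 197.44] [252.33 212.98]
top 0.045 [236.58 197.27] [252.23 212.75]
top 0.05 [236.54 197.1 ] [252.14 212.53]
(array([237.5, 198.5, 249.5, 209.5]), array([243.36, 203.64]), np.int32(77))
```

View pics/tap.png

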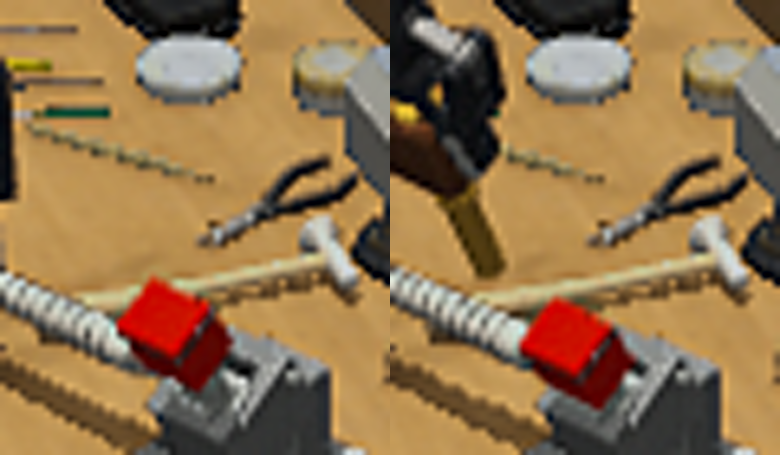

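The key head sits clearly lower than in the left panel, and the last push stalled at about 43–60 N around 49–51 mm depth. To check the shank, I'll measure the mandrel's image shift against what 3 mm would give.

Run:
```python
from h import *
np.set_printoptions(precision=2,suppress=True)
for n,files in(("scene",("scene0","scene5","scene7","scene8")),("top",("top0","top5","top7","top8"))):
    im=[cv2.cvtColor(cv2.imread(f"pics/{f}.png"),cv2.COLOR_BGR2GRAY).astype(np.float32) for f in files]
    for y in(.09,.16,.23):
        P=O+M@np.array([.02,y,-.025]); q=proj(n,[P,P+M[:,0]*.003]); u,v=(q[0]+.5).astype(int)
        nrm=proj(n,P+M[:,1]*.01)[0]-q[0]; nrm=np.array([-nrm[1],nrm[0]])/np.hypot(*nrm)
        r=9; o=[]
        for b in im[1:]:
            try:
                W=np.eye(2,3,dtype=np.float32)
                cc,W=cv2.findTransformECC(im[0][v-r:v+r+1,u-r-3:u+r+4],b[v-r:v+r+1,u-r-3:u+r+4],W,cv2.MOTION_TRANSLATION,(3,100,1e-5),None,3)
                o.append((round(float(W[:,2]@nrm),2),round(float(cc),3)))
            except cv2.error: o.append(None)
        print(n,y,(u,v),'3mm across =',(q[1]-q[0])@nrm,o)
```

```text
scene 0.09 (np.int64(268), np.int64(171)) 3mm across = 0.8089434121659205 [None, None, None]
scene 0.16 (np.int64(253), np.int64(164)) 3mm across = 0.791297717891589 [None, (0.32, 0.83), (0.2, 0.687)]
scene 0.23 (np.int64(239), np.int64(157)) 3mm across = 0.7744054100918033 [None, (0.46, 0.887), (0.53, 0.735)]
top 0.09 (np.int64(218), np.int64(209)) 3mm across = 0.8627253058868516 [(0.05, 0.996), (0.45, 0.893), (0.77, 0.979)]
top 0.16 (np.int64(199), np.int64(217)) 3mm across = 0.8673480058296795 [(0.08, 0.991), (0.4, 0.9), (0.7, 0.988)]
top 0.23 (np.int64(179), np.int64(225)) 3mm across = 0.8720205118320008 [(0.09, 0.986), (0.42, 0.872), (0.67, 0.964)]
```

The top view gives a mandrel shift of about 2.3–2.7 mm, and ECC tends to underread, so it's near tight. I'll add two firmer taps, pre-offset against the sideways deflection, and re-measure.

```bash
cat > shift.py <<'E'
from h import *
def shift(f,ref="top0"):
    g=lambda p:cv2.cvtColor(cv2.imread(f"pics/{p}.png"),cv2.COLOR_BGR2GRAY).astype(np.float32)
    a,b=g(ref),g(f); o=[]
    for y in(.09,.125,.16,.195,.23):
        P=O+M@np.array([.02,y,-.025]); q=proj("top",[P,P+M[:,0]*.003]); u,v=(q[0]+.5).astype(int)
        k=proj("top",P+M[:,1]*.01)[0]-q[0]; k=np.array([-k[1],k[0]])/np.hypot(*k); r=9
        try:
            W=np.eye(2,3,dtype=np.float32); cc,W=cv2.findTransformECC(a[v-r:v+r+1,u-r-3:u+r+4],b[v-r:v+r+1,u-r-3:u+r+4],W,cv2.MOTION_TRANSLATION,(3,100,1e-5),None,3)
            o.append(3*float(W[:,2]@k)/((q[1]-q[0])@k))
        except cv2.error: o.append(np.nan)
    return np.array(o)
E
python3 - <<'E'
from shift import *
from workcell import ctrl, camera
np.set_printoptions(precision=2,suppress=True)
print('shift before',shift("top8"))
ctrl.move_l(dp(.08,-.001),vel=.2); f0=ctrl.sense()["contact_force"]@M
for d,N in((.056,75),(.058,75)):
    hit=ctrl.move_l(dp(.110-d,-.001),vel=.05,contact_N=N); s=ctrl.sense(); e=(s["position"]-dp(0))@M*1e3
    print(d,hit,'tip',e,'depth',110-e[2],'F',s["contact_force"]@M-f0,s["opening"],round(s["time_s"],2))
    ctrl.move_l(dp(e[2]/1e3+.018,-.001),vel=.15)
ctrl.move_l(dp(.14),vel=.2); s=ctrl.sense(); print(s["contact_force"]@M-f0,s["opening"],s["time_s"])
for n in("scene","top"):
    im=camera(n); cv2.imwrite(f"pics/{n}9.png",im[:,:,::-1]); print(redsil(im,(278,173) if n=="scene" else (244,204)))
print('after',shift("top9"))
E
```

```text
shift before [2.66 2.67 2.43 2.3  2.29]
0.056 False tip [ 2.47  0.29 57.93] depth 52.065152195457124 F [-2.89 -2.1  26.19] 0.0388054194663572 36.08
0.058 False tip [ 4.21  0.22 55.28] depth 54.72115083519731 F [ 0.13 -3.36 30.17] 0.03865640606798514 37.0
[ 0.35  0.   -1.05] 0.0387901894239171 37.775
(array([269.5, 165.5, 287.5, 182.5]), array([278.07, 173.65]), np.int32(172))
(array([237.5, 198.5, 249.5, 209.5]), array([243.36, 203.68]), np.int32(78))
after [2.64 2.59 2.4  2.29 2.18]
```

Run:
```python
from shift import *
from workcell import ctrl, camera, effector
np.set_printoptions(precision=2,suppress=True)
effector.command_gripper(.03,120)
ctrl.move_l(dp(.076,-.001),vel=.2); f0=ctrl.sense()["contact_force"]@M
for d,N in((.062,65),):
    hit=ctrl.move_l(dp(.110-d,-.001),vel=.06,contact_N=N); s=ctrl.sense(); e=(s["position"]-dp(0))@M*1e3
    print(d,hit,'tip',e,'depth',110-e[2],'F',s["contact_force"]@M-f0,s["opening"],round(s["time_s"],2))
    ctrl.move_l(dp(e[2]/1e3+.018,-.001),vel=.15)
ctrl.move_l(dp(.14),vel=.2)
ctrl.goto([.38,.20,.36],oz(60)); s=ctrl.sense(); print(s["joint_pos"],s["time_s"])
for n in("scene","top"):
    im=camera(n); cv2.imwrite(f"pics/{n}10.png",im[:,:,::-1]); print(redsil(im,(278,173) if n=="scene" else (244,204)))
print('after',shift("top10"), 'vs 5:',shift("top10","top5"))
# drift tip in hand from scene: brown/brass columns by row
a=cv2.imread("pics/scene10.png")[:,:,::-1].astype(int); P=s["position"]
for z in(.06,.08,.095,.102): print(z,proj("scene",P-[0,0,z])[0])
c=proj("scene",P-[0,0,.08])[0].astype(int)
for v in range(c[1]-8,c[1]+16,2):
    r=[u for u in range(c[0]-12,c[0]+13) if a[v,u,0]<150 and a[v,u,2]<70 and a[v,u,0]-a[v,u,2]>25]; print(v,[r[0],r[-1],len(r)] if r else 0,end=' ')
cv2.imwrite("pics/fin.png",cv2.resize(cv2.imread("pics/scene10.png")[c[1]-60:c[1]+50,c[0]-50:c[0]+70],None,fx=5,fy=5,interpolation=cv2.INTER_CUBIC))
```

```text
0.062 False tip [-2.28  0.12 48.61] depth 61.38838993348627 F [ 0.7  -0.21  0.47] 0.038247970657975826 39.17
[ 0.04 -0.12 -0.56  1.93 -0.06  1.31  0.54] 40.7833
(array([269.5, 165.5, 287.5, 182.5]), array([278.08, 173.66]), np.int32(173))
(array([237.5, 202.5, 242.5, 212.5]), array([239.75, 207.81]), np.int32(16))
after [2.65 2.65 2.38 2.27 2.29] vs 5: [2.42 2.43 2.12 2.01 2.02]
0.06 [238.84 153.81]
0.08 [239.56 160.23]
0.095 [240.09 164.94]
0.102 [240.34 167.12]
152 [230, 235, 6] 154 [229, 236, 7] 156 [229, 233, 5] 158 [228, 233, 6] 160 [228, 250, 9] 162 [228, 241, 7] 164 [227, 232, 6] 166 [227, 232, 6] 168 [230, 236, 7] 170 [234, 241, 8] 172 [238, 245, 8] 174 [242, 249, 8]
```

The picture budget is used up, so I'll go by numbers. The key and shank readings haven't changed. The drift has pivoted in the jaws though: its nose is at column ~230 where a straight one would be at ~240. I'll measure that tilt by background subtraction before hanging it.

```bash
cat > tilt.py <<'E'
from h import *
def nose(n,f,P,zr=(.05,.125),w=20,ref="0"):
    a=cv2.imread(f"pics/{f}.png").astype(int); b=cv2.imread(f"pics/{n}{ref}.png").astype(int)
    m=np.abs(a-b).max(2)>28
    v0=int(proj(n,P-[0,0,zr[0]])[0][1]); v1=int(proj(n,P-[0,0,zr[1]])[0][1]); u0=int(proj(n,P-[0,0,.08])[0][0]); o=[]
    for v in range(v0,v1+1):
        r=np.where(m[v,u0-w:u0+w])[0]+u0-w
        o.append((v,(r[0],r[-1],len(r)) if len(r) else None))
    return o
def axis_fit(n,P,jaw,pts):  # pts (u,v) on nose axis -> theta about jaw, offset
    t=np.array([np.cos(np.radians(jaw+90)),np.sin(np.radians(jaw+90)),0])
    def res(p):
        th,off=p; d=np.array([0,0,-np.cos(th)])+np.sin(th)*t; s=np.array([0,0,np.sin(th)])+np.cos(th)*t
        L=proj(n,[P-[0,0,.006]+s*off+d*l for l in np.linspace(.02,.10,41)])
        return [np.interp(v,L[:,1],L[:,0])-u for u,v in pts]
    r=least_squares(res,[0,0],x_scale=[.1,.002]); return np.degrees(r.x[0]),r.x[1]*1e3,np.abs(r.fun).max()
E
python3 - <<'E'
from tilt import *
from workcell import ctrl
P=ctrl.sense()["position"]
for x in nose("scene","scene10",P): print(*x,end=' | ')
E
```

```text
150 (np.int64(221), np.int64(236), 10) | 151 (np.int64(221), np.int64(235), 11) | 152 (np.int64(221), np.int64(235), 11) | 153 (np.int64(222), np.int64(234), 11) | 154 (np.int64(225), np.int64(237), 12) | 155 (np.int64(226), np.int64(238), 12) | 156 (np.int64(228), np.int64(241), 14) | 157 (np.int64(228), np.int64(243), 11) | 158 (np.int64(228), np.int64(245), 15) | 159 (np.int64(228), np.int64(247), 14) | 160 (np.int64(228), np.int64(250), 18) | 161 (np.int64(228), np.int64(252), 17) | 162 (np.int64(228), np.int64(254), 16) | 163 (np.int64(227), np.int64(258), 17) | 164 (np.int64(228), np.int64(258), 14) | 165 (np.int64(224), np.int64(258), 12) | 166 (np.int64(230), np.int64(255), 9) | 167 (np.int64(228), np.int64(257), 10) | 168 (np.int64(234), np.int64(257), 8) | 169 (np.int64(231), np.int64(258), 8) | 170 (np.int64(233), np.int64(257), 7) | 171 (np.int64(235), np.int64(243), 6) | 172 (np.int64(242), np.int64(245), 4) | 173 (np.int64(239), np.int64(247), 3) | 174 (np.int64(241), np.int64(249), 3) |
```

Run:
```python
from tilt import *
from workcell import ctrl, camera
ctrl.goto([.42,-.03,.36],oz(75)); s=ctrl.sense(); P=s["position"]; print(P,s["joint_pos"].round(2),s["time_s"])
cv2.imwrite("pics/scene11.png",camera("scene")[:,:,::-1])
for z in(.026,.06,.09,.102): print(z,proj("scene",P-[0,0,z])[0].round(1))
for v,r in nose("scene","scene11",P,(.02,.115),26): print(v,*(map(int,r) if r else []),end=' | ')
```

```text
[ 0.41998808 -0.02844379  0.35966825] [ 0.24 -0.14 -0.24  1.96 -0.03  1.31  1.32] 41.8083
0.026 [282.5 188.3]
0.06 [283.  200.3]
0.09 [283.4 210.5]
0.102 [283.5 214.5]
186 264 287 15 | 187 271 287 13 | 188 267 287 13 | 189 269 287 12 | 190 271 287 13 | 191 271 287 12 | 192 271 288 12 | 193 271 288 14 | 194 272 287 9 | 195 272 287 14 | 196 272 280 9 | 197 272 280 9 | 198 272 280 9 | 199 272 278 7 | 200 272 281 10 | 201 271 282 12 | 202 271 283 13 | 203 271 282 11 | 204 271 280 9 | 205 270 277 8 | 206 270 279 8 | 207 270 276 7 | 208 270 276 7 | 209 269 275 7 | 210 269 275 7 | 211 269 275 7 | 212 268 275 8 | 213 268 275 8 | 214 268 307 8 | 215 268 274 7 | 216 270 306 5 | 217 | 218 |
```

Run:
```python
from tilt import *
from workcell import ctrl, solve_ik
np.set_printoptions(precision=3,suppress=True)
P=np.array([.41999,-.02844,.35967])
for pts in([(276,197),(275,199),(273,207),(272,210),(271.5,213),(271,215)],[(273,207),(272,210),(271.5,213),(271,215)]):
    th,off,e=axis_fit("scene",P,75,[(u+.4,v+.1) for u,v in pts]); print(th,off,e)
th=np.radians(18); t=np.array([np.cos(np.radians(165)),np.sin(np.radians(165)),0])
print(proj("scene",P-[0,0,.006]+.096*(np.array([0,0,-np.cos(th)])+np.sin(th)*t)))
# placing: drift vertical; jaw J, tool rotated about jaw so drift axis = -Z
for J in(-8.8,171.2):
    j=np.array([np.cos(np.radians(J)),np.sin(np.radians(J)),0]); t=np.array([-j[1],j[0],0])
    # tool down + tilt th toward t is drift; so tool z = down rotated by -th
    z=np.array([0,0,-np.cos(th)])-np.sin(th)*t; rv=toolR(z,j).as_rotvec()
    g=np.array([.4853,-.106,.116+.05]); print(J,t,solve_ik(g-.006*z,rv))
```

```text
14.41367352041507 3.6953767556989985 0.25259622989830177
13.146469982721397 5.655545562760081 0.1768707394957687
[[270.553 213.994]]
-8.8 [0.153 0.988 0.   ] [ 0.28   0.247 -0.372  2.026  0.469  1.015 -0.515]
171.2 [-0.153 -0.988  0.   ] [-0.743  0.694  1.384  2.056 -0.995  1.337 -2.199]
```

```bash
cat >> tilt.py <<'E'
th=np.radians(14.2); J=-8.8; j=np.array([np.cos(np.radians(J)),np.sin(np.radians(J)),0]); t=np.array([-j[1],j[0],0])
Z=np.array([0,0,-np.cos(th)])-np.sin(th)*t; PRV=toolR(Z,j).as_rotvec()
def pp(h,tipz,da=0,db=0):   # TCP so that the nose tip is at hole h, height tipz (da along t, db along j)
    return np.array([*h,0])+[0,0,tipz+.096]-t*(.0037-da)+j*db-.006*Z
HOLE=np.array([.4853,-.106])
E
python3 - <<'E'
from tilt import *
from workcell import ctrl, camera
ctrl.goto(pp(HOLE,.17),PRV); ctrl.move_l(pp(HOLE,.125),vel=.1); s=ctrl.sense(); print(s["joint_pos"].round(2),s["position"]-pp(HOLE,.125),s["time_s"])
for n in("scene",):
    cv2.imwrite(f"pics/{n}12.png",camera(n)[:,:,::-1])
    for z in(.195,.17,.15,.125): print(z,proj(n,[*HOLE,z])[0].round(1))
    print('hole',[proj(n,np.array([*HOLE,.09])+t*a*.012+j*b*.015)[0].round(1) for a in(-1,1) for b in(-1,1)])
    a=cv2.imread(f"pics/{n}12.png"); b=cv2.imread(f"pics/{n}0.png")
    q=proj(n,[*HOLE,.15])[0].astype(int)
    for v in range(q[1]-8,q[1]+28,2):
        print(v,' '.join(''.join('%x'%(int(c)//16) for c in a[v,u,::-1]) for u in range(q[0]-12,q[0]+13)))
E
```

```text
[ 0.33  0.16 -0.36  1.98  0.34  1.08 -0.36] [ 1.45961381e-04 -8.47436248e-06  8.16138005e-05] 43.9083
0.195 [322.2 248.2]
0.17 [321.8 255.7]
0.15 [321.6 261.5]
0.125 [321.3 268.6]
hole [array([316.3, 282.9]), array([328. , 280.6]), array([313.8, 275.6]), array([325.4, 273.4])]
253 333 333 333 333 333 333 333 310 310 210 310 421 321 431 541 531 641 862 b84 b84 b84 b85 b85 a84 a84
255 433 333 333 333 333 333 333 333 333 542 751 861 861 751 751 651 752 c95 b95 a85 a84 a84 b84 b84 a84
257 111 222 222 222 332 222 322 222 111 221 641 641 641 641 541 431 b85 ca6 c96 c96 b95 b85 b84 b84 b85
259 222 000 000 000 000 000 000 001 000 210 641 641 641 641 540 430 da7 c96 c95 c95 c95 c95 b95 b85 b85
261 987 987 a98 a98 ba9 aa9 ba9 a98 987 653 640 641 641 641 530 430 da6 c95 c95 c95 c95 c95 c95 b95 b95
263 533 422 321 432 532 532 432 432 422 531 641 641 641 641 531 652 da6 ca6 c96 c95 b95 c95 c95 c95 b95
265 766 776 776 776 776 776 776 776 776 542 641 641 641 541 530 752 ca6 b85 b85 a74 974 db7 db7 cb7 cb7
267 766 666 666 666 776 775 765 765 864 541 641 641 641 541 530 542 863 753 753 863 863 763 dc
[... 349 characters left out ...]
 863 753 753 863 863 863 753 652 653 653 642 753 763 763 863 864 974 974 974
277 753 753 753 753 753 753 652 653 653 652 642 642 642 642 653 653 653 532 a84 974 864 863 974 974 974
279 753 753 753 753 753 753 753 753 753 753 753 753 753 753 653 653 653 642 542 974 974 863 864 974 974
281 763 753 753 753 753 753 652 642 642 642 652 652 653 653 653 653 653 653 542 542 974 974 863 864 974
283 864 753 863 863 863 864 863 753 652 753 753 653 a95 863 874 874 874 974 974 974 974 974 863 863 974
285 863 874 864 864 864 864 863 974 974 974 974 974 974 974 974 974 873 974 974 974 974 974 874 863 863
287 863 864 864 863 863 864 863 863 974 974 974 974 974 974 874 874 864 864 974 974 864 863 863 cb6 ca6
```

Run:
```python
from tilt import *
from workcell import ctrl, camera, effector
np.set_printoptions(precision=2,suppress=True)
def go(tz,da,db=0,c=5):
    hit=ctrl.move_l(pp(HOLE,tz,da,db),vel=.04,contact_N=c); s=ctrl.sense(); e=s["position"]-pp(HOLE,tz,da,db)
    print(tz,da,hit,'tip z',(tz+e[2])*1e3,'dev t,j',e@t*1e3,e@j*1e3,s["contact_force"],round(s["time_s"],2)); return hit
go(.08,-.001) or go(.05,-.001) or go(.026,-.001)
```

```text
0.08 -0.001 False tip z 80.32553452831522 dev t,j 0.027299911175918026 0.29357476316964315 [ 1.26  0.66 -2.91] 45.23
0.05 -0.001 False tip z 50.13442238309861 dev t,j 0.02761286129913624 0.22931226317780537 [-1.18  0.38 -1.84] 46.13
0.026 -0.001 False tip z 25.943877222901925 dev t,j 0.035863753174356555 0.060258647520031794 [-0.86 -0.35 -1.48] 46.88
```

Run:
```python
from shift import *; from tilt import *
from workcell import ctrl, camera, effector
np.set_printoptions(precision=2,suppress=True)
hit=ctrl.move_l(pp(HOLE,.0205,-.001),vel=.02,contact_N=5); s=ctrl.sense(); print(hit,s["position"]-pp(HOLE,.02,-.001),s["contact_force"])
effector.command_gripper(.06); ctrl.pause(.3); effector.command_gripper(.085); s=ctrl.sense(); print(s["contact_force"],s["opening"])
p=s["position"]; ctrl.move_l(p-Z*.03,vel=.06); ctrl.move_l(p-Z*.03+[0,0,.12],vel=.2)
ctrl.set_joints([0.0,-.15,0,1.95,0,1.34,0]); ctrl.pause(.5); s=ctrl.sense(); print(s["position"],s["contact_force"],s["time_s"])
for n in("scene","top"):
    im=camera(n); cv2.imwrite(f"pics/{n}13.png",im[:,:,::-1])
    print(n,'red',redsil(im,(278,173) if n=="scene" else (244,204)))
    h=np.array([*HOLE,0]); 
    hb=proj(n,[h+t*a*.017+j*b*.02+[0,0,z] for a in(-1,1) for b in(-1,1) for z in(.09,.13)]); print('expected grip',hb.min(0),hb.max(0),'top ctr',proj(n,h+[0,0,.13]))
    a=im.astype(int); m=((a[:,:,0]>a[:,:,2]+18)&(a[:,:,0]<125)).astype(np.uint8); x0,y0=(hb.min(0)-8).astype(int); x1,y1=(hb.max(0)+8).astype(int)
    for v in range(y0,y1+1,2 if n=="scene" else 1): print(v,' '.join(''.join('%x'%(int(c)//16) for c in a[v,u]) for u in range(x0,x1+1)))
print('shift',shift("top13"))
```

```text
False [-0. -0.  0.] [ 0.55 -0.75 -2.41]
[-0.17  0.33  0.38] 0.08502017572766908
[ 0.42 -0.04  0.37] [ 0.29 -0.24 -0.02] 50.825
scene red (array([269.5, 165.5, 287.5, 182.5]), array([278.07, 173.65]), np.int32(172))
expected grip [311.4  260.67] [331.24 284.84] top ctr [[321.35 267.17]]
252 ca5 863 111 333 333 333 333 333 333 333 333 333 333 333 333 333 333 333 333 333 100 c95 a84 a84 a84 a74 a84 a84 a84 a84 a84 a84 a74 b84 b84 b95 b95
254 ca5 a74 000 222 433 333 333 333 333 333 333 333 333 333 333 333 333 333 333 011 431 ca5 b95 b84 a84 a84 a84 a84 a84 a84 a84 a84 a84 a74 a84 b84 b84
256 c95 c95 665 000 011 111 222 333 333 333 333 333 333 333 333 333 222 111 000 000 875 c95 c95 c95 b95 b95 a85 a84 b84 b85 a84 a84 a84 a84 a84 a74 a84
258 c95 974 a96 dca 222 000 000 000 000 111 111 111 111 111 000 000 000 000 765 ba8 a85 c96 c96 c95 b95 b95 b95 b95 b84 b84 b84 a84 a84 a84 a84 a84 a84
260 b84 864 333 643 876 987 aa9 876 554 222 222 000 222 332 665 aa9 aa9 654 875 985 a85 c95 c95 b95 b95 c95 c95 c95 b95 b85 b85 b85 a84 a84 a84 a84 a84
262 b94 864 554 444 533 432 432 654 765 886 987 987 8
[... 6221 characters left out ...]
677 667 567 566 566 455 555
243 677 677 677 677 678 678 678 688 788 788 788 788 788 788 788 788 788 688 678 678 678 678 677 677 677 677 567 566 556 555 555
244 677 677 677 677 678 678 678 788 788 788 788 788 788 788 788 788 788 678 688 678 678 678 677 677 677 667 566 566 556 455 555
245 677 677 677 677 678 678 678 688 788 788 788 788 788 788 788 788 788 688 678 678 678 678 677 677 677 677 566 566 556 555 666
246 677 677 677 677 678 678 678 688 788 788 788 788 788 788 788 788 788 688 678 678 678 678 677 677 677 667 567 566 556 455 665
247 677 677 677 678 678 678 678 688 788 788 788 788 788 788 788 788 788 678 678 678 678 678 677 677 677 667 667 566 556 455 665
shift [2.68 2.65 2.41 2.28 2.33]
```

The checks agree:
- **Key:** the red head hasn't moved since the last effective taps.
- **Mandrel:** the shift reading is stable.
- **Drift:** the grip sits upright within its expected outline, scene rows 264–284 and columns 312–330.
- **Robot:** it is clear of everything, at 50.8 s.

Handing in.

Run:
```python
from workcell import job, ctrl
print(job.job_done(), ctrl.sense()["time_s"])
```

```text
the job is handed in; nothing more can be done
the job is handed in; nothing more can be done
```

I handed the job in at about 51 s with every step done in order. My checks say the key is tight, but I could not prove directly that the shank made its full 3 mm travel.

**What I did**
- I took the red key from its rack hole, confirmed in a side view which face slopes, and set it toe first in the gap. It met the shank at about 28–29 mm depth, and I let go at about 30 mm, where it stood on its own.
- I tapped the head with the brass drift about ten times, lifted clear each time. The depth went from about 34 to about 48–49 mm.
- I hung the drift in the hole the red key came from, opened the gripper and backed away.

**Last checks**
- **Key:** the red head stopped moving in the images after the tap that stalled, with about 43 N still pressing on it. The axial force had jumped from about 13 N to over 50 N within 1 mm at about 48.5 mm depth.
- **Drift:** in the scene camera its grip fills the outline expected for a seated drift. It was hidden from the top camera by the arm, and I had no pictures left to view, so this rests on pixel values only.
- **Spare key and bench items:** the robot touched none of them as far as the forces showed. I did not check each one again by picture.

**What disagreed or failed**
- **Shank travel:** the top camera puts the mandrel's shift at 2.3–2.7 mm, not 3 mm. That method tends to read low and the shank may have started at up to 0.5 mm, so I rely on the force jump as the sign that it is tight.
- **Key depth:** judged from the images it is about 47 mm, slightly less than the arm's reading.
- **Last three taps:** the drift had pivoted about 14° in the jaws, so they did not move the key. I tilted the tool to bring the drift upright before hanging it.
- **Hub position:** my first camera estimate was about 7 mm off. The toe touched the guides lightly twice before I corrected it.

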